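Free the jammed drainer from the storage box

TASK

The steel drainer has swung round in the open storage box and its corners are caught under the two side rails. Take it by its handle, turn it until it lies straight along the box so the corners come clear, then lift it out and stand it on its feet in the middle of the square wooden board. Leave the harissa dish on the round board where it is.

Things in the scene. Friction and masses are not known exactly. Their poses are not given: they have to be found in the camera images.
- drainer: Loose footed steel plate in the open box: 150 (x) x 90 mm (y), plate top 30 mm above feet. Wooden handle bar over its middle: 70 mm along x, 12 mm thick, 62 to 88 mm above feet, open below. Origin: middle, at foot level, z up; 0.25 kg. Starts on the box floor, 25 to 33 deg anticlockwise (from above) of the box's x, corners under the rails; turn it back clockwise, the other way jams.
- box: Open white plastic box, fixed, 240 (x) x 178 (y) x 46 mm high, walls and floor 4 mm. Origin: middle of underside, z up. Along both long sides a clip rail at the rim (40 to 46 mm high) reaches inward; the opening between the rails is 126 mm, the inside below them 170 mm wide. Drainer lifts free when straight within 10 deg and within 8 mm of the box's centre line. Not the small closed box.
- board: Square wooden board, loose, 200 x 200 mm, 18 mm thick, flat on the counter, empty. Origin: middle of its underside, z up, sides along x and y. The round wooden board of the same width nearby is not the target.
- dish: Ceramic harissa dish, loose, 104 mm across the rim, 36 mm high, standing on the round board (200 mm across, 18 mm thick). Origin: middle of its underside. To be left alone.
Not all that is in view belongs to the job. What is shaped like the drainer but blue or green is not meant.

How it is judged (in metres and radians):
On the way:
1. the drainer lies straight along the box (within 15 degrees) while still down inside it (angle between the x axis of drainer and the x axis of box, either way round below 0.26 rad and z of drainer in the frame of box below 0.03 m and horizontal distance between drainer and box below 0.06 m), for 0.1 s.
At the end, for the whole second after the job is handed in: The drainer stands level (within 5 degrees) and at rest on its feet on the square board, its middle within 40 mm of the board's middle, the board flat on the counter; the harissa dish is within 30 mm of where it was (horizontal distance between drainer and board below 0.04 m and z of drainer in the frame of board between 0.013 and 0.023 m and angle between drainer's own z axis and vertical below 0.09 rad and height (world z) of board below 0.006 m and contact force between drainer and board above 0.5 N and linear speed of drainer below 0.02 m/s and distance of dish from where it was at the start of the episode below 0.03 m); the robot touches nothing.
It fails at once if the harissa dish is pushed more than 30 mm or tipped over (distance of dish from where it was at the start of the episode above 0.03 m or angle between dish's own z axis and vertical above 0.5 rad).
It also fails if it takes over 45 s, if anything falls off the work surface, if the arm or the gripper's body presses on something with over 40 N, if the wrist force passes 120 N, or if a joint passes its speed limit or range.

ROBOT

A 6-joint arm with a two-finger parallel gripper is mounted at the origin on the work surface. World frame = base frame: x ahead of the robot, y to its left, z up, the work surface at z = 0. Lengths are in mm, angles in rad, forces in N, time in s.
With the tool pointing down it reaches from about 350 to 850 mm from the base axis. Payload 8.1 kg.
Tool frame: the origin (TCP) lies midway between the tips of the shut fingers; the grasp point (between the pads) lies 19 mm behind it; z points along the fingers, y is the direction in which the jaws open and shut (so a half turn about z gives the same grasp; the last joint's range is limited). The gripper opens to 93 mm and grips with 3 to 60 N. Pads are 15 mm wide; open, the fingers measure 128 mm over their backs; the gripper's body (75 mm by 188 mm) begins 65 mm behind the grasp point.
Start: joints at [-1.251, 0.13, 1.488, -0, 1.523, -0.085], TCP at [236.321, -551.505, 218.635] pointing down, gripper open.
Joint ranges: [-2.96, 2.96], [-0.89, 2.26], [0.02, 2.5], [-1.34, 4.48], [0, 2.73], [-2.66, 2.66]. Speed limits (rad/s): [2.39, 2.39, 2.79, 3.14, 3.14, 3.14].

INTERFACE

Orientations are given as a 3x3 rotation matrix whose columns are the frame's x, y, z axes.
In Python, from bench import get_state, get_image, finish_job, boxes_of, masks_of, tip_of gives the robot as it stands.
- The arm moves only by the tool play_rows, never from a script. Its argument "commands" is a list of rows, each an object of numbers: "tx", "ty", "tz": the shift along the tool's x, y, z in m; "wx", "wy", "wz": the turn, a rotation vector about the tool's x, y, z in degrees; "gripper": the opening in per cent of the stroke, from 0 (shut) to 100 (fully open). A call has 1 to 12 rows; each row is the pose to reach, as a shift and turn from the pose commanded when the call began, along the tool's axes at that moment; what a row does not reach only later rows make up. A row lasts 1/8 s, in which the tool goes at most 62.5 mm and 10.7 degrees, less where a joint would pass 70% of its speed; a pose out of reach is approached as far as the arm can. A call with a gripper value outside its range is refused whole. The fingers move at their own pace and stop on an object; the grip force is fixed at half the most. Time passes only in rows, so rows that repeat a pose let the fingers close. It gives the time, the measured TCP pose, the force and the opening at its end, in the units of the state.
- get_state(): the state, without advancing time (a new reading comes with each control period).
- get_image(name): name is "scene" or "top" or "wrist"; returns a dict with "color" (420x560x3 uint8, red, green, blue), "fx", "fy", "cx", "cy" (pixels), "k1" (the pictures are not rectified: a ray, as slopes to the right and down, at radius r is drawn at 1 + k1 r^2 times it, then the intrinsics apply), "rvec" (rotation vector, rad) and "tvec" (3), from world to camera coordinates, as OpenCV has them; the wrist camera has in their place "mount" (4x4, takes a point from camera to tool coordinates, whose origin is the TCP and whose axes are the flange's). Camera axes: x right, y down, z forward; pixel columns grow to the right and rows downward; lengths in mm; the calibration is good to about 2 mm. A picture is of the moment at which its call begins: read the wrist's pose just before it. There is no depth.
- finish_job(): hands the job in, once; it reports no verdict.
Trained networks look in the newest picture that a camera, given by its name, has taken for a name from the list of things; names that differ only in an ending like _2 or _b are one class to them, and where a whole thing is asked for, a point or a joint stands for the part that bears it (a point fixed in the world has none). Each returns a list of dicts, best first, with "p" (0 to 1); they miss things now and then, are a little off and sometimes report something else, mostly with a low value. They report only what shows in the picture. A call takes as long as a camera call. They do not tell look-alikes from the thing itself.
- boxes_of(name, camera): "bbox" ([centre column, centre row, width, height] in pixels, round what is visible of it).
- masks_of(name, camera): "pixels" (420x560 bool, what is visible of it) and "bbox" ([centre column, centre row, width, height] in pixels, round what is visible of it).
- tip_of(name, camera): "uv" ([column, row] in pixels: a listed point, or the origin of a listed thing).
The state is a dict: "time": time; "qpos": joint angles; "dq": joint speeds; "joint_torque": joint torques, N m; "position": TCP position; "tool_rot": TCP orientation; "ft_force": force on the tool from outside, world axes, zero at the start; "ft_torque": the same for the moment, N m; "gripper_width": finger opening in mm.
Only numpy, scipy, OpenCV 4.12 (cv2) and the standard library are available. Lean on these libraries where they do the work, as an engineer would, in place of code of your own. Each camera call takes 0.05 s, during which the arm holds its last target. There are 200 camera calls.

## Working session

There is one attempt and no reset: what is moved stays moved. The work goes in short steps, Python scripts to look and compute and a tool call to move; the robot and the scene stay as the last step left them, time stands still between calls to the robot, and variables do not carry over. Pictures are saved under pics/ and viewed, about 8 in all and at most 12, crops included, and the job is handed in when it is done.

Besides the shell and the picture viewer there is one more tool, called after "Call:" in YAML: its name, and indented under it one key for each argument. play_rows: Moves the arm, as the interface text tells. Its arguments: {"type":"object","properties":{"commands":{"type":"array","items":{"type":"object","properties":{"tx":{"type":"number"},"ty":{"type":"number"},"tz":{"type":"number"},"wx":{"type":"number"},"wy":{"type":"number"},"wz":{"type":"number"},"gripper":{"type":"number"}}}}},"required":["commands"]}

```bash
mkdir -p pics; cat > h.py <<'E'
import numpy as np, cv2
from bench import *
def save(n,name,crop=None):
    im=get_image(n); c=im["color"][:,:,::-1].copy(); cv2.imwrite("pics/"+name,c); return im
def ray(im,uv,st=None):
    x=(uv[0]-im["cx"])/im["fx"]; y=(uv[1]-im["cy"])/im["fy"]
    a,b=x,y
    for _ in range(20):
        s=1+im["k1"]*(a*a+b*b); a,b=x/s,y/s
    d=np.array([a,b,1.])
    if "mount" in im:
        M=np.array(im["mount"]);R=np.array(st["tool_rot"]);p=np.array(st["position"])
        return R@M[:3,3]+p, R@M[:3,:3]@d
    R=cv2.Rodrigues(np.array(im["rvec"],float))[0]; t=np.array(im["tvec"]).ravel()
    return -R.T@t, R.T@d
def at(im,uv,z,st=None):
    o,d=ray(im,uv,st); return (o+d*(z-o[2])/d[2]).round(1)
E
python3 - <<'E'
from h import *
s=get_state(); print(s["position"],np.round(s["tool_rot"],3).tolist(),s["gripper_width"],s["time"])
for n in("top","scene"):
    im=save(n,n+"1.png")
    for k in("drainer","box","board","dish"):
        for d in boxes_of(k,n): print(n,k,round(d["p"],2),np.round(d["bbox"]), at(im,d["bbox"][:2],20))
        for d in tip_of(k,n): print("  tip",round(d["p"],2),np.round(d["uv"],1),at(im,d["uv"],{"drainer":4}.get(k,0) if k!="dish" else 18))
a=cv2.imread("pics/top1.png");b=cv2.imread("pics/scene1.png")
E
```

```text
[ 236.13233275 -550.97631122  217.59710382] [[0.919, 0.394, -0.001], [0.394, -0.919, 0.002], [0.0, -0.002, -1.0]] 93.01084717134188 0.0
top drainer 0.91 [415. 267.  55.  60.] [ 216.4 -313.6   20. ]
top drainer 0.77 [302. 146.  50.  62.] [555.2 -14.7  20. ]
top drainer 0.64 [176. 280.  57.  51.] [198.4 338.2  20. ]
  tip 0.88 [411.1 269. ] [ 210.1 -306.2    4. ]
  tip 0.87 [179.4 278.7] [201.3 331.3   4. ]
  tip 0.79 [296.8 145.7] [560.7  -1.6   4. ]
top box 0.73 [301. 149.  81. 101.] [548.3 -11.4  20. ]
  tip 0.58 [298.7 146.5] [559.1  -6.9   0. ]
top board 0.73 [186. 182.  83.  76.] [466.4 305.5  20. ]
  tip 0.66 [184.5 184.1] [462.9 314.    0. ]
top dish 0.84 [405. 174.  40.  33.] [ 470.6 -295.7   20. ]
  tip 0.64 [401.6 178.8] [ 458.6 -287.2   18. ]
scene drainer 0.9 [143. 168.  62.  46.] [ 216.6 -303.1   20. ]
scene drainer 0.86 [260. 279.  69.  73.] [552.9  -5.   20. ]
scene drainer 0.73 [386. 150.  64.  42.] [189.3 346.9  20. ]
  tip 0.9 [259.8 282.5] [553.7  -6.4   4. ]
  tip 0.87 [143.9 173.4] [ 220.7 -303.6    4. ]
  tip 0.86 [385.9 157.6] [201.1 346.1   4. ]
scene box 0.91 [261. 280. 102. 119.] [556.5  -4.3  20. ]
scene board 0.88 [398. 247.  96.  86.] [491.2 309.2  20. ]
  tip 0.88 [394.8 245. ] [473.1 311.2   0. ]
  tip 0.58 [263.2 282.1] [551.2   1.    0. ]
scene dish 0.57 [131. 243.  47.  44.] [ 447.3 -300.4   20. ]
  tip 0.7 [135.6 247.6] [ 458.6 -288.3   18. ]
```

View pics/top1.png

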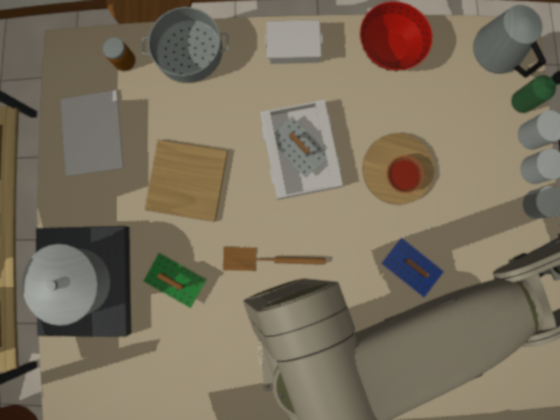

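View pics/scene1.png

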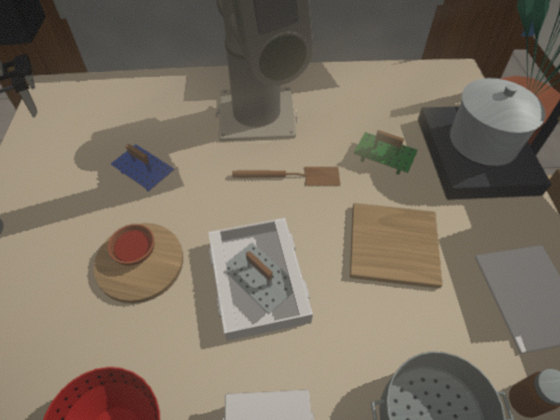

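The top view shows the drainer in the box at about (300,147) and the square board at (186,181). The dish on the round board is at (404,175), and the blue and green look-alikes are nearer the base. Next I'll zoom in on the box and measure the board and handle.

```bash
python3 - <<'E'
from h import *
out=[]
for n,(x0,y0) in(("top",(250,90)),("scene",(205,210))):
    im=get_image(n); c=im["color"]; w,h=(100,130) 
    out.append(cv2.resize(c[y0:y0+h,x0:x0+w,::-1],None,fx=4,fy=4,interpolation=cv2.INTER_CUBIC))
    m=masks_of("board",n)[0]["pixels"]; 
    ys,xs=np.nonzero(m)
    P=np.array([at(im,(x,y),18)[:2] for x,y in zip(xs,ys)],np.float32); print(n,"board",cv2.minAreaRect(P),len(P))
    # handle by colour
    hsv=cv2.cvtColor(c,cv2.COLOR_RGB2HSV); roi=np.zeros(c.shape[:2],bool)
    d=[d for d in boxes_of("drainer",n) if abs(at(im,d["bbox"][:2],20)[0]-555)<40][0]["bbox"]; u,v,ww,hh=d
    roi[int(v-hh/2):int(v+hh/2),int(u-ww/2):int(u+ww/2)]=1
    ys,xs=np.nonzero(roi&(hsv[...,0]<16)&(hsv[...,1]>110)&(hsv[...,2]>60))
    P=np.array([at(im,(x,y),88 )[:2] for x,y in zip(xs,ys)],np.float32); print("handle z88+4",cv2.minAreaRect(P),len(P), xs.mean(),ys.mean())
cv2.imwrite("pics/z1.png",np.hstack(out))
E
```

```text
top board ((471.8939208984375, 307.1344299316406), (200.02500915527344, 200.08258056640625), 78.93649291992188) 5070
handle z88+4 ((552.025146484375, -5.629970550537109), (65.5530014038086, 10.667939186096191), 40.662845611572266) 96 298.71875 142.5625
scene board ((478.2137145996094, 305.16058349609375), (203.92208862304688, 212.57156372070312), 79.72245025634766) 6776
handle z88+4 ((549.2808227539062, -6.749662399291992), (57.44741439819336, 3.834474802017212), 43.41978454589844) 6 257.1666666666667 261.3333333333333
```

View pics/z1.png

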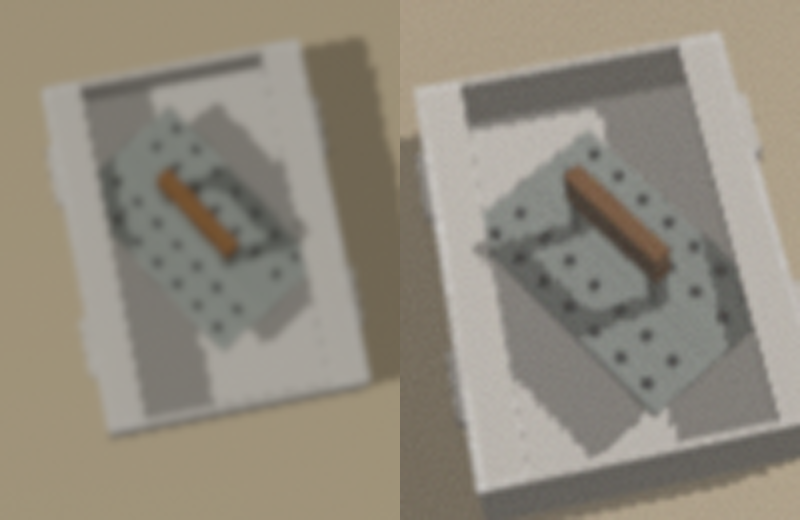

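The zoom shows the top-view rim corners at about (260.5,112), (325,99.5), (342.5,185.5) and (277,199). The handle runs from (291,134) to (308,152).

```bash
python3 - <<'E'
from h import *
im=get_image("top")
C=np.array([at(im,(250+x/4,90+y/4),46)[:2] for x,y in((42,88),(300,38),(370,382),(108,436))]);print("top",C.tolist(),C.mean(0),[np.linalg.norm(C[i]-C[(i+1)%4]).round(0) for i in range(4)])
d=C[0]+C[1]-C[2]-C[3];print(np.degrees(np.arctan2(d[1],d[0])))
H=[at(im,(250+x/4,90+y/4),92) for x,y in((168,176),(230,250))];print(H,np.degrees(np.arctan2(*(H[0]-H[1])[[1,0]])),np.mean(H,0))
im=get_image("scene")
C=np.array([at(im,(205+(x-400)/4,210+y/4),46)[:2] for x,y in((415,88),(722,34),(477,493))]);print("scene",C.tolist(),(C[1]+C[2])/2)
d=C[2]-C[0];print(np.degrees(np.arctan2(d[1],d[0])))
H=[at(im,(205+(x-400)/4,210+y/4),92) for x,y in((574,172),(662,250))];print(H,np.degrees(np.arctan2(*(H[1]-H[0])[[1,0]])),np.mean(H,0))
s=get_state();print(np.degrees(np.arctan2(s["tool_rot"][1][0],s["tool_rot"][0][0])),s["qpos"],s["position"],s["time"])
E
```

```text
top [[648.6, 95.2], [678.9, -81.6], [440.8, -120.1], [409.3, 56.3]] [544.4  -12.55] [np.float64(179.0), np.float64(241.0), np.float64(179.0), np.float64(242.0)]
9.209130187748226
[array([574.6,  11.7,  92. ]), array([524.3, -27.2,  92. ])] 37.716926729239745 [549.45  -7.75  92.  ]
scene [[443.1, -116.9], [415.5, 58.5], [679.8, -78.1]] [547.65  -9.8 ]
9.309167302000017
[array([529.4, -26. ,  92. ]), array([576.6,  17.1,  92. ])] 42.40031596997542 [553.    -4.45  92.  ]
23.190708756334455 [-1.25143415e+00  1.30411810e-01  1.48819648e+00  1.52316996e-05
  1.52299946e+00 -8.53927739e-02] [ 236.3076564  -551.51178497  218.63009179] 1.3
```

Call:
play_rows:
  commands:
    - {"tx":0.504,"ty":-0.377,"tz":0.03,"wz":-17,"gripper":100}
    - {"tx":0.504,"ty":-0.377,"tz":0.03,"wz":-17,"gripper":100}
    - {"tx":0.504,"ty":-0.377,"tz":0.03,"wz":-17,"gripper":100}
    - {"tx":0.504,"ty":-0.377,"tz":0.03,"wz":-17,"gripper":100}
    - {"tx":0.504,"ty":-0.377,"tz":0.03,"wz":-17,"gripper":100}
    - {"tx":0.504,"ty":-0.377,"tz":0.03,"wz":-17,"gripper":100}
    - {"tx":0.504,"ty":-0.377,"tz":0.03,"wz":-17,"gripper":100}
    - {"tx":0.504,"ty":-0.377,"tz":0.03,"wz":-17,"gripper":100}
    - {"tx":0.504,"ty":-0.377,"tz":0.03,"wz":-17,"gripper":100}
    - {"tx":0.504,"ty":-0.377,"tz":0.03,"wz":-17,"gripper":100}
    - {"tx":0.504,"ty":-0.377,"tz":0.03,"wz":-17,"gripper":100}
    - {"tx":0.504,"ty":-0.377,"tz":0.03,"wz":-17,"gripper":100}

```text
schema error: expected keys tx, ty, tz, wx, wy, wz, gripper
```

```bash
python3 - <<'E'
from h import *
s=get_state();im=save("wrist","w1.png");print(s["position"],np.round(s["tool_rot"],3).tolist(),s["time"],s["qpos"],s["ft_force"])
for k in("drainer","box"):
  for d in tip_of(k,"wrist"):print(k,d["p"],d["uv"],at(im,d["uv"],4,s))
c=im["color"];hsv=cv2.cvtColor(c,cv2.COLOR_RGB2HSV)
m=((hsv[...,0]<16)&(hsv[...,1]>110)&(hsv[...,2]>50)).astype(np.uint8)
n,l,st,_=cv2.connectedComponentsWithStats(m)
for i in range(1,n):
  if st[i,4]>300:
    ys,xs=np.nonzero(l==i);P=np.array([at(im,(x,y),92,s)[:2] for x,y in zip(xs,ys)],np.float32);print(st[i],cv2.minAreaRect(P))
E
```

```text
[ 236.3076564  -551.51178497  218.63009179] [[0.919, 0.394, 0.0], [0.394, -0.919, 0.0], [0.0, -0.0, -1.0]] 1.3 [-1.25143415e+00  1.30411810e-01  1.48819648e+00  1.52316996e-05
  1.52299946e+00 -8.53927739e-02] [ 0.07894782 -0.29347515  1.15143783]
drainer 0.85 [90.1, 127.3] [ 216.4 -306.7    4. ]
[  14   91   63   68 1592] ((221.51925659179688, -314.0845642089844), (73.47418975830078, 24.88947296142578), 49.8333740234375)
```

View pics/w1.png

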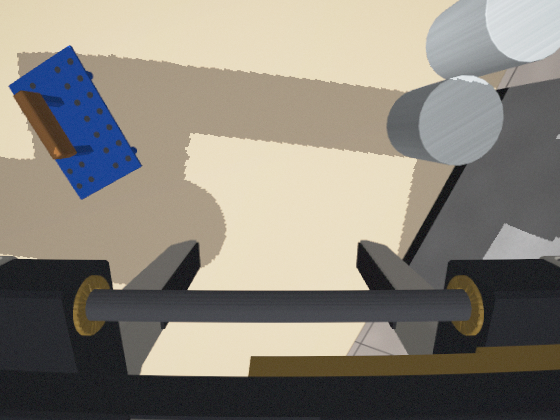

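The move was refused because every key has to be given. The wrist picture shows only the blue look-alike at (75,120) and the open fingers. I'll resend with all keys.

Call:
play_rows:
  commands:
    - {"tx":0.504,"ty":-0.377,"tz":0.03,"wx":0,"wy":0,"wz":-17,"gripper":100}
    - {"tx":0.504,"ty":-0.377,"tz":0.03,"wx":0,"wy":0,"wz":-17,"gripper":100}
    - {"tx":0.504,"ty":-0.377,"tz":0.03,"wx":0,"wy":0,"wz":-17,"gripper":100}
    - {"tx":0.504,"ty":-0.377,"tz":0.03,"wx":0,"wy":0,"wz":-17,"gripper":100}
    - {"tx":0.504,"ty":-0.377,"tz":0.03,"wx":0,"wy":0,"wz":-17,"gripper":100}
    - {"tx":0.504,"ty":-0.377,"tz":0.03,"wx":0,"wy":0,"wz":-17,"gripper":100}
    - {"tx":0.504,"ty":-0.377,"tz":0.03,"wx":0,"wy":0,"wz":-17,"gripper":100}
    - {"tx":0.504,"ty":-0.377,"tz":0.03,"wx":0,"wy":0,"wz":-17,"gripper":100}
    - {"tx":0.504,"ty":-0.377,"tz":0.03,"wx":0,"wy":0,"wz":-17,"gripper":100}
    - {"tx":0.504,"ty":-0.377,"tz":0.03,"wx":0,"wy":0,"wz":-17,"gripper":100}
    - {"tx":0.504,"ty":-0.377,"tz":0.03,"wx":0,"wy":0,"wz":-17,"gripper":100}
    - {"tx":0.504,"ty":-0.377,"tz":0.03,"wx":0,"wy":0,"wz":-17,"gripper":100}

```text
time: 2.95
position: [551.0, -6.3, 188.5]
tool_rot: [[0.763, 0.646, -0.001], [0.646, -0.763, -0.0], [-0.001, -0.0, -1.0]]
ft_force: [-0.6, -0.3, -0.8]
gripper_width: 92.9
```

```bash
cat > w.py <<'E'
from h import *
import sys
s=get_state();im=save("wrist",sys.argv[1]);print(s["position"],np.round(s["tool_rot"],3).tolist(),s["time"],s["qpos"],s["ft_force"],s["gripper_width"])
for k in("drainer","box"):
  for d in tip_of(k,"wrist"):print(k,d["p"],d["uv"],at(im,d["uv"],4,s))
c=im["color"];hsv=cv2.cvtColor(c,cv2.COLOR_RGB2HSV)
m=((hsv[...,0]<16)&(hsv[...,1]>110)&(hsv[...,2]>50)).astype(np.uint8)
n,l,st,_=cv2.connectedComponentsWithStats(m)
for i in range(1,n):
  if st[i,4]>300:
    ys,xs=np.nonzero(l==i);P=np.array([at(im,(x,y),92,s)[:2] for x,y in zip(xs,ys)],np.float32);print(st[i],cv2.minAreaRect(P))
E
python3 w.py w2.png
```

```text
[550.99097204  -6.34271146 188.47214568] [[0.763, 0.646, -0.001], [0.646, -0.763, -0.0], [-0.001, -0.0, -1.0]] 2.95 [-1.04245556e-01  1.46043195e-02  1.66481649e+00 -4.63404947e-04
  1.46267697e+00  7.63731899e-01] [-0.55384903 -0.28183704 -0.75438151] 92.91658947918552
drainer 0.85 [280.0, 191.7] [554.2  -6.7   4. ]
[273 170  13  77 881] ((553.8455200195312, -4.741182327270508), (70.4213638305664, 10.628410339355469), 41.451332092285156)
```

View pics/w2.png

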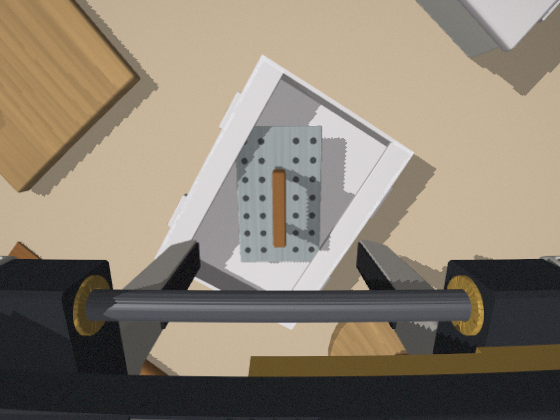

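The handle measures 70 x 10.6 mm at (553.8,-4.7) with yaw 41.4°, which fits its given size. The box rim corners show at (263,57), (412,152) and (291,327). Now I'll descend and grip.

Call:
play_rows:
  commands:
    - {"tx":0.003,"ty":0.0005,"tz":0.05,"wx":0,"wy":0,"wz":-1,"gripper":100}
    - {"tx":0.003,"ty":0.0005,"tz":0.1,"wx":0,"wy":0,"wz":-1,"gripper":100}
    - {"tx":0.003,"ty":0.0005,"tz":0.127,"wx":0,"wy":0,"wz":-1,"gripper":100}
    - {"tx":0.003,"ty":0.0005,"tz":0.127,"wx":0,"wy":0,"wz":-1,"gripper":100}
    - {"tx":0.003,"ty":0.0005,"tz":0.127,"wx":0,"wy":0,"wz":-1,"gripper":0}
    - {"tx":0.003,"ty":0.0005,"tz":0.127,"wx":0,"wy":0,"wz":-1,"gripper":0}
    - {"tx":0.003,"ty":0.0005,"tz":0.127,"wx":0,"wy":0,"wz":-1,"gripper":0}
    - {"tx":0.003,"ty":0.0005,"tz":0.127,"wx":0,"wy":0,"wz":-1,"gripper":0}
    - {"tx":0.003,"ty":0.0005,"tz":0.127,"wx":0,"wy":0,"wz":-1,"gripper":0}
    - {"tx":0.003,"ty":0.0005,"tz":0.127,"wx":0,"wy":0,"wz":-1,"gripper":0}

```text
time: 4.35
position: [553.7, -4.9, 61.6]
tool_rot: [[0.752, 0.659, -0.0], [0.659, -0.752, 0.0], [-0.0, -0.0, -1.0]]
ft_force: [-0.3, -0.2, -0.5]
gripper_width: 37.5
```

```bash
python3 - <<'E'
from h import *
im=get_image("wrist")
s=dict(position=[550.99,-6.34,188.47],tool_rot=[[0.763,0.646,-0.001],[0.646,-0.763,0],[-0.001,0,-1]])
C=np.array([at(im,p,46,s)[:2] for p in((263,57),(412,152),(291,327))]);print(C,(C[0]+C[2])/2,np.linalg.norm(C[0]-C[1]),np.linalg.norm(C[1]-C[2]),np.degrees(np.arctan2(*(C[1]-C[2])[::-1])))
s=get_state();print(s["position"],s["gripper_width"],s["ft_force"],s["ft_torque"],s["time"],np.array(s["tool_rot"]).round(3).tolist())
E
```

```text
[[ 648.2   94.5]
 [ 677.9  -76.8]
 [ 444.8 -116.1]] [546.5 -10.8] 173.8556297621679 236.38972058869223 9.569908565121638
[553.66463106  -4.87539124  61.56451757] 34.07948373908985 [1.29571329 0.2481002  0.79391847] [-0.06068723 -0.03453696 -0.02598378] 4.4 [[0.752, 0.659, -0.0], [0.659, -0.752, -0.0], [-0.0, -0.0, -1.0]]
```

Call:
play_rows:
  commands:
    - {"tx":0,"ty":0,"tz":0,"wx":0,"wy":0,"wz":0,"gripper":0}
    - {"tx":0,"ty":0,"tz":0,"wx":0,"wy":0,"wz":0,"gripper":0}
    - {"tx":0,"ty":0,"tz":0,"wx":0,"wy":0,"wz":0,"gripper":0}
    - {"tx":0,"ty":0,"tz":0,"wx":0,"wy":0,"wz":0,"gripper":0}
    - {"tx":0,"ty":0,"tz":0,"wx":0,"wy":0,"wz":0,"gripper":0}
    - {"tx":0,"ty":0,"tz":0,"wx":0,"wy":0,"wz":0,"gripper":0}

```text
time: 5.15
position: [553.7, -4.9, 61.6]
tool_rot: [[0.753, 0.659, -0.0], [0.659, -0.753, 0.0], [-0.0, -0.0, -1.0]]
ft_force: [0.7, -0.4, -0.6]
gripper_width: 11.5
```

Call:
play_rows:
  commands:
    - {"tx":0,"ty":0,"tz":-0.001,"wx":0,"wy":0,"wz":0,"gripper":0}
    - {"tx":-0.0005,"ty":0.001,"tz":-0.0015,"wx":0,"wy":0,"wz":4,"gripper":0}
    - {"tx":-0.001,"ty":0.0015,"tz":-0.0015,"wx":0,"wy":0,"wz":9,"gripper":0}
    - {"tx":-0.0015,"ty":0.0025,"tz":-0.0015,"wx":0,"wy":0,"wz":14,"gripper":0}
    - {"tx":-0.002,"ty":0.003,"tz":-0.0015,"wx":0,"wy":0,"wz":19,"gripper":0}
    - {"tx":-0.0025,"ty":0.004,"tz":-0.0015,"wx":0,"wy":0,"wz":24,"gripper":0}
    - {"tx":-0.0025,"ty":0.004,"tz":-0.0015,"wx":0,"wy":0,"wz":28,"gripper":0}
    - {"tx":-0.0025,"ty":0.004,"tz":-0.0015,"wx":0,"wy":0,"wz":32,"gripper":0}
    - {"tx":-0.0025,"ty":0.004,"tz":-0.0015,"wx":0,"wy":0,"wz":32,"gripper":0}
    - {"tx":-0.0025,"ty":0.004,"tz":-0.0015,"wx":0,"wy":0,"wz":32,"gripper":0}

```text
time: 6.4
position: [554.4, -9.6, 63.0]
tool_rot: [[0.987, 0.161, -0.0], [0.161, -0.987, 0.0], [-0.0, -0.0, -1.0]]
ft_force: [-0.1, 0.3, -1.8]
gripper_width: 12.1
```

```bash
python3 w.py w3.png
```

```text
[554.36225545  -9.55473585  63.04989279] [[0.987, 0.161, -0.0], [0.161, -0.987, 0.0], [-0.0, -0.0, -1.0]] 6.4 [-1.09736350e-01  1.39245029e-01  1.77253957e+00  4.04935409e-05
  1.23005405e+00  1.29907956e+00] [-0.10895447  0.28342019 -1.78136607] 12.050319887755178
drainer 0.72 [280.8, 227.3] [552.8 -11.8   4. ]
[ 266  203   25   88 1969] ((569.6004638671875, -6.869845390319824), (45.188087463378906, 12.048843383789062), 9.293557167053223)
[267 323  22  17 346] ((523.36083984375, -14.164865493774414), (9.995482444763184, 11.03117847442627), 9.462322235107422)
```

View pics/w3.png

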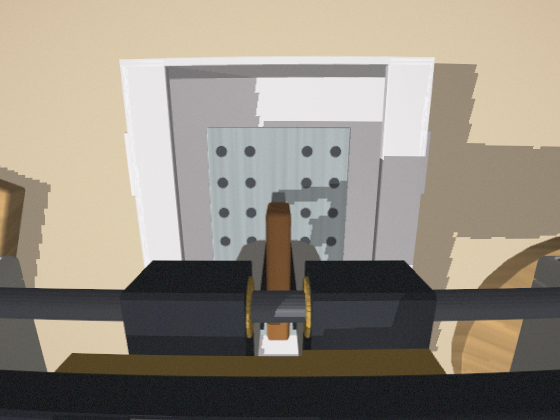

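The drainer is straight: the plate's edges at columns 208–350 lie well clear of both rails, whose inner edges are at about 170 and 385. Now I'll lift it and carry it over.

Call:
play_rows:
  commands:
    - {"tx":0,"ty":0,"tz":-0.02,"wx":0,"wy":0,"wz":0,"gripper":0}
    - {"tx":0,"ty":0,"tz":-0.05,"wx":0,"wy":0,"wz":0,"gripper":0}
    - {"tx":0,"ty":0,"tz":-0.09,"wx":0,"wy":0,"wz":0,"gripper":0}
    - {"tx":-0.003,"ty":-0.03,"tz":-0.11,"wx":0,"wy":0,"wz":0,"gripper":0}
    - {"tx":-0.007,"ty":-0.08,"tz":-0.11,"wx":0,"wy":0,"wz":0,"gripper":0}
    - {"tx":-0.012,"ty":-0.13,"tz":-0.11,"wx":0,"wy":0,"wz":0,"gripper":0}
    - {"tx":-0.016,"ty":-0.18,"tz":-0.11,"wx":0,"wy":0,"wz":0,"gripper":0}
    - {"tx":-0.021,"ty":-0.23,"tz":-0.11,"wx":0,"wy":0,"wz":0,"gripper":0}
    - {"tx":-0.025,"ty":-0.28,"tz":-0.11,"wx":0,"wy":0,"wz":0,"gripper":0}
    - {"tx":-0.029,"ty":-0.315,"tz":-0.11,"wx":0,"wy":0,"wz":0,"gripper":0}
    - {"tx":-0.0295,"ty":-0.325,"tz":-0.11,"wx":0,"wy":0,"wz":0,"gripper":0}
    - {"tx":-0.0295,"ty":-0.325,"tz":-0.11,"wx":0,"wy":0,"wz":0,"gripper":0}

```text
time: 8.05
position: [473.7, 306.7, 174.0]
tool_rot: [[0.987, 0.161, 0.001], [0.161, -0.987, 0.0], [0.001, 0.0, -1.0]]
ft_force: [-0.1, -0.6, -0.9]
gripper_width: 11.9
```

```bash
python3 w.py w4.png; python3 - <<'E'
from h import *
im=save("scene","s2.png")
w=cv2.imread("pics/w4.png"); c=cv2.resize(im["color"][150:360,300:520,::-1],(440,420)); cv2.imwrite("pics/c4.png",cv2.resize(np.hstack([w,c]),(800,336)))
E
```

```text
[473.65102623 306.68151923 174.0412998 ] [[0.987, 0.161, 0.001], [0.161, -0.987, 0.0], [0.001, 0.0, -1.0]] 8.05 [ 4.83987294e-01  5.81214441e-02  1.64685436e+00 -3.67602587e-04
  1.43574877e+00  1.89323400e+00] [-0.07702926 -0.60492266 -0.89317219] 11.893988214215183
drainer 0.7 [279.4, 228.3] [436.1 299.2   4. ]
box 0.64 [555.6, 179.6] [545.6  -9.    4. ]
[ 266  203   25   87 2006] ((446.0905456542969, 302.5567626953125), (80.55551147460938, 21.749975204467773), 9.462322235107422)
[267 323  22  17 351] ((362.1446838378906, 289.2500915527344), (17.91984748840332, 20.17551040649414), 9.283458709716797)
```

View pics/c4.png

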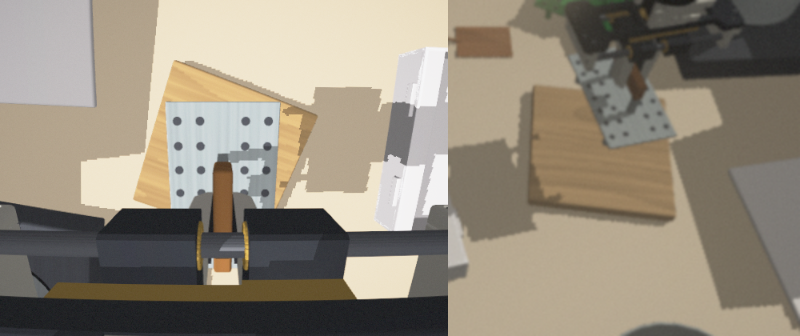

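The handle sits at the same wrist pixels as before, so it hasn't slipped, and the plate is level above the board. I'll lower it.

Call:
play_rows:
  commands:
    - {"tx":0,"ty":0,"tz":0.03,"wx":0,"wy":0,"wz":0,"gripper":0}
    - {"tx":0,"ty":0,"tz":0.06,"wx":0,"wy":0,"wz":0,"gripper":0}
    - {"tx":0,"ty":0,"tz":0.08,"wx":0,"wy":0,"wz":0,"gripper":0}
    - {"tx":0,"ty":0,"tz":0.09,"wx":0,"wy":0,"wz":0,"gripper":0}
    - {"tx":0,"ty":0,"tz":0.095,"wx":0,"wy":0,"wz":0,"gripper":0}
    - {"tx":0,"ty":0,"tz":0.0975,"wx":0,"wy":0,"wz":0,"gripper":0}
    - {"tx":0,"ty":0,"tz":0.0975,"wx":0,"wy":0,"wz":0,"gripper":0}

```text
time: 9.12
position: [473.9, 306.8, 76.3]
tool_rot: [[0.987, 0.16, 0.001], [0.16, -0.987, 0.001], [0.001, -0.0, -1.0]]
ft_force: [-0.9, -0.1, -2.6]
gripper_width: 11.8
```

```bash
python3 - <<'E'
from h import *
s=get_state();print(s["position"],s["ft_force"])
im=save("scene","s3.png"); cv2.imwrite("pics/c5.png",cv2.resize(im["color"][150:300,320:470,::-1],(600,600),interpolation=cv2.INTER_CUBIC))
E
```

```text
[473.87054478 306.78827964  76.31514825] [-0.89866734 -0.13966081 -2.60159954]
```

View pics/c5.png

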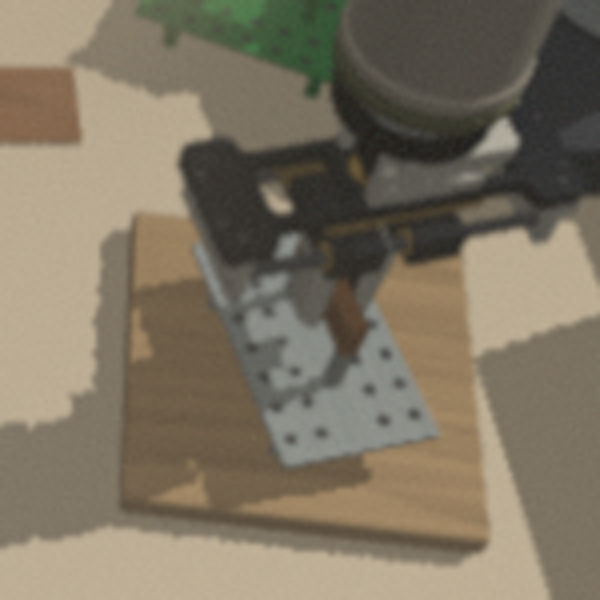

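The drainer is in the middle of the board and still just hanging (-2.6 N is its weight). I'll lower the last millimetre and see the force.

Call:
play_rows:
  commands:
    - {"tx":0,"ty":0,"tz":0.0005,"wx":0,"wy":0,"wz":0,"gripper":0}
    - {"tx":0,"ty":0,"tz":0.001,"wx":0,"wy":0,"wz":0,"gripper":0}
    - {"tx":0,"ty":0,"tz":0.001,"wx":0,"wy":0,"wz":0,"gripper":0}

```text
time: 9.55
position: [473.9, 306.8, 75.6]
tool_rot: [[0.987, 0.16, 0.001], [0.16, -0.987, 0.001], [0.001, -0.0, -1.0]]
ft_force: [-1.7, -1.1, 5.9]
gripper_width: 11.5
```

Contact (+5.9 N). Now I'll open and go straight up.

Call:
play_rows:
  commands:
    - {"tx":0,"ty":0,"tz":-0.0005,"wx":0,"wy":0,"wz":0,"gripper":0}
    - {"tx":0,"ty":0,"tz":-0.0005,"wx":0,"wy":0,"wz":0,"gripper":70}
    - {"tx":0,"ty":0,"tz":-0.0005,"wx":0,"wy":0,"wz":0,"gripper":70}
    - {"tx":0,"ty":0,"tz":-0.0005,"wx":0,"wy":0,"wz":0,"gripper":70}
    - {"tx":0,"ty":0,"tz":-0.0005,"wx":0,"wy":0,"wz":0,"gripper":70}
    - {"tx":0,"ty":0,"tz":-0.0005,"wx":0,"wy":0,"wz":0,"gripper":70}
    - {"tx":0,"ty":0,"tz":-0.0005,"wx":0,"wy":0,"wz":0,"gripper":70}
    - {"tx":0,"ty":0,"tz":-0.03,"wx":0,"wy":0,"wz":0,"gripper":70}
    - {"tx":0,"ty":0,"tz":-0.08,"wx":0,"wy":0,"wz":0,"gripper":70}
    - {"tx":0,"ty":0,"tz":-0.125,"wx":0,"wy":0,"wz":0,"gripper":70}
    - {"tx":0,"ty":0,"tz":-0.125,"wx":0,"wy":0,"wz":0,"gripper":70}
    - {"tx":0,"ty":0,"tz":-0.125,"wx":0,"wy":0,"wz":0,"gripper":70}

```text
time: 11.05
position: [473.3, 306.4, 199.2]
tool_rot: [[0.987, 0.16, -0.0], [0.16, -0.987, -0.0], [-0.0, 0.0, -1.0]]
ft_force: [0.0, 0.5, -0.4]
gripper_width: 65.3
```

```bash
python3 w.py w5.png; python3 - <<'E'
from h import *
s=get_state();im=get_image("wrist")
m=masks_of("board","wrist")
if m:
    ys,xs=np.nonzero(m[0]["pixels"]);print("board bbox",m[0]["bbox"])
m=[d for d in tip_of("drainer","wrist")]+[d for d in tip_of("board","wrist")]
print([(d["p"],d["uv"],at(im,d["uv"],18,s)) for d in m])
im=get_image("scene");print([at(im,d["uv"],18) for d in tip_of("drainer","scene")],[at(im,d["uv"],18) for d in tip_of("dish","scene")],[at(im,d["uv"],0) for d in tip_of("board","scene")])
E
```

```text
[473.30940606 306.44816017 199.22417012] [[0.987, 0.16, -0.0], [0.16, -0.987, -0.0], [-0.0, 0.0, -1.0]] 11.05 [4.83648780e-01 4.28021292e-02 1.61632907e+00 1.32952664e-05
 1.48266385e+00 1.89400745e+00] [ 0.02645106  0.4569869  -0.42254724] 65.31454091853804
drainer 0.9 [280.2, 193.9] [471.1 303.6   4. ]
box 0.76 [534.2, 178.1] [541.8  -4.6   4. ]
[272 173  13  77 918] ((470.7933044433594, 306.5182189941406), (73.63370513916016, 10.940515518188477), 8.746118545532227)
[319 332  52  24 926] ((338.9476623535156, 211.91835021972656), (29.248327255249023, 55.51405715942383), 8.525443077087402)
board bbox [280.8, 182.2, 213.9, 210.3]
[(0.76, [224.1, 367.0], array([218.9, 341. ,  18. ])), (0.64, [278.2, 193.5], array([473. , 305.9,  18. ]))]
[array([ 227.2, -294.8,   18. ]), array([208.6, 336.7,  18. ])] [array([ 467.3, -289.4,   18. ])] [array([471.6, 308.9,   0. ])]
```

View pics/w5.png

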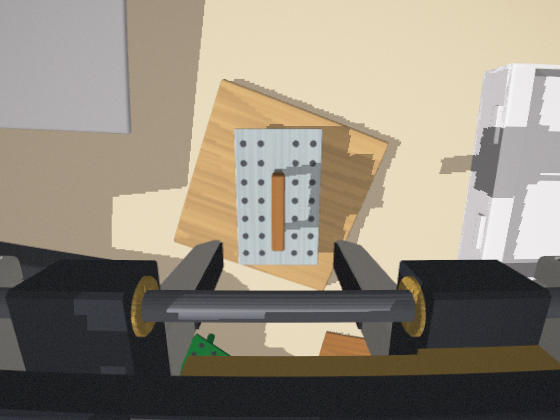

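The drainer stands flat and centred on the square board (plate at about (279,195), board at about (281,183)), and the gripper is clear above it. I'm handing in.

```bash
python3 -c "from bench import *;print(finish_job())"
```

```text
the job is handed in; nothing more can be done
None
```

I turned the drainer clockwise by its handle until it lay straight along the box, lifted it out, stood it in the middle of the square board and handed the job in. The robot's clock stood at about 11 s. The hand-in gives no verdict, so what follows is from my own checks.

- **In the box:** the tool had turned to 9.3°, matching the box's 9.2–9.6°. The wrist picture showed the plate clear of both rails before I lifted it.
- **On the board:** I measured the board's middle at about (472–473, 306–307) mm and the handle's middle at about (471, 306.5) mm, so it is a few millimetres off against the 40 mm allowed. The feet touched with +5.9 N, and the last picture shows the plate flat with the gripper open and well above it.
- **Dish:** the arm only went near it once, about 150 mm above on the first move. Its measured position went from about (459, -288) to (467, -289) mm between two single network readings. I take that as noise, and did not recheck it.

Two checks were incomplete. The last scene-camera reading picked up only the blue and green look-alikes and missed the drainer, so the final position rests on the wrist camera. My first move command was refused because it left out some required keys, and nothing moved before I resent it.

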